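# Fit the backing panel into a picture frame

### The job

Close up the picture frame that lies face down on the bench with the larger plywood panel, the one with the pink batten: tuck one edge, one that runs parallel to the batten, under the frame's metal lip while the opposite edge is still raised, then lower that edge until the panel lies flat, fully home in the frame's recess, and let go. Leave the small panel with the lime batten where it is.

Things in the scene. Friction and masses are not known exactly. Their poses are not given: they have to be found in the camera images.
- panel: Panel to fit: loose plywood, 160 (x) x 120 (y) x 5 mm, 0.06-0.13 kg, lying flat. On it, centred, a pink batten to grip: 18 (x) x 80 (y) mm, 26 mm tall, its top 31 mm above the panel's underside. Origin: centre of the underside; z up through the batten. Same either way round; tuck an edge at x = +80 or -80 mm (parallel to the batten).
- frame: Dark wooden frame, fixed face down, 222 (x) x 196 (y) mm, rails 24 mm high. Origin: recess centre at bench level, z up. Flat brown recess floor 8 mm above the bench, x -86 to 86, y -66 to 66 mm. +x, +y, -y inner walls: upright to 14 mm above the bench, then sloping 8 mm outwards to the rail top, to guide the panel. -x rail (robot's side): upright wall, carries the lip.
- lip (a point): Middle of the lower inner edge of the frame's bright aluminium lip, at (-66, 0, 24) mm in the frame's axes. The lip is a 2.5 mm strip along the whole -x rail, reaching 20 mm over the recess, 16 mm above its floor. The panel cannot go in flat: tilt it about 12 degrees, put its lower edge 8 to 20 mm under the lip, then lower the other edge.
- small_panel: Bystander to leave alone: smaller loose plywood panel, 110 (x) x 85 (y) x 5 mm, with a lime-yellow batten 18 x 60 x 26 mm on it. Origin: centre of the underside. It and the larger panel lie in either of two places.
Not all that is in view belongs to the job. What is shaped like the panel but orange is not meant.

How it is judged (in metres and radians):
On the way:
1. one edge of the panel is under the lip while the opposite edge is still raised ((x of lip in the frame of panel between -0.078 and -0.05 m or x of lip in the frame of panel between 0.05 and 0.078 m) and z of lip in the frame of panel between 0.003 and 0.03 m and y of lip in the frame of panel between -0.03 and 0.03 m and angle between panel's own z axis and vertical above 0.06 rad), for 0.1 s.
At the end, for the whole second after the job is handed in: The panel lies at rest on the floor of the frame's recess with one edge under the lip and the batten up: its centre within 10 mm of the recess centre each way, its underside within 3 mm of the floor's height, tilted less than 3 degrees and turned less than 10 degrees from the frame (x of panel in the frame of frame between -0.01 and 0.01 m and y of panel in the frame of frame between -0.01 and 0.01 m and z of panel in the frame of frame between 0.005 and 0.011 m and angle between panel's own z axis and vertical below 0.05 rad and angle between the x axis of panel and the x axis of frame, either way round below 0.17 rad and linear speed of panel below 0.02 m/s); the robot touches nothing.
It fails at once if the small panel is moved more than 30 mm (distance of small_panel from where it was at the start of the episode above 0.03 m).
It also fails if it takes over 38 s, if anything falls off the work surface, if the arm or the gripper's body presses on something with over 40 N, if the wrist force passes 120 N, or if a joint passes its speed limit or range.

### The arm

A 6-joint arm with a two-finger parallel gripper is mounted at the origin on the work surface. World frame = base frame: x ahead of the robot, y to its left, z up, the work surface at z = 0. Lengths are in mm, angles in rad, forces in N, time in s.
With the tool pointing down it reaches from about 400 to 925 mm from the base axis. Payload 12.5 kg.
Tool frame: the origin (TCP) lies on the front face of the gripper's body, between the roots of the fingers; the fingertips stand 78 mm ahead of it and the grasp point (between the pads) lies 59 mm ahead of it (env.nose_length is the distance from the TCP to the fingertips, in mm); z points along the fingers, y is the line along which they close (so a half turn about z gives the same grasp; the last joint's range is limited). The gripper opens to 95 mm and grips with 3 to 60 N. Pads are 20 mm wide; open, the fingers measure 119 mm over their backs; the gripper's body (75 mm by 180 mm) begins 59 mm behind the grasp point.
Start: joints at [1.221, 0.491, 1.559, -0, 1.092, -0.106], TCP at [150.849, 606.533, 292.261] pointing down, gripper open.
Joint ranges: [-3.1, 3.1], [-0.84, 2.19], [0.05, 2.79], [-1.13, 4.28], [0.06, 2.93], [-2.69, 2.69]. Speed limits (rad/s): [2.22, 2.22, 2.79, 3.14, 3.14, 3.14].

### API

Orientations are given as [roll, pitch, yaw] about the fixed x, y, z axes, in that order (R = Rz(yaw) Ry(pitch) Rx(roll)).
In Python, from cell import env gives the robot as it stands.
- The arm moves only by the tool jog_arm, never from a script. Its argument "motion" is a list of rows, each a list of 7 numbers: the turn, a rotation vector about the tool's x, y, z in degrees, then the shift along the tool's x, y, z in mm, then the finger opening in mm, from 0 to 95.1. In form: [[wx, wy, wz, x, y, z, hand], ...]. A call has 1 to 10 rows; each row shifts and turns the commanded pose from where the row before left it, along the tool's axes as they then stand; what a row does not reach is not made up. A row lasts 1/8 s, in which the tool goes at most 62.5 mm and 10.7 degrees, less where a joint would pass 70% of its speed; a pose out of reach is approached as far as the arm can. A call is refused whole if a number of a shift passes 62.5 or a number of a turn 10.7, either way. A call with a gripper value outside its range is refused whole. The fingers move at their own pace and stop on an object; the grip force is fixed at half the most. Time passes only in rows, so rows that do not move let the fingers close. It gives the time, the measured TCP pose, the force, the opening and the grip force at its end, in the units of the state.
- env.state(): the state, without advancing time (a new reading comes with each control period).
- env.read_camera(name): name is "scene" or "top" or "wrist"; returns a dict with "color" (384x512x3 uint8, red, green, blue), "z_map" (384x512 float32, mm along the optical axis (not along the pixel's ray), 0 where there is no reading), "camera_matrix" (3x3 intrinsics, pixels), "world_to_cam" (4x4, takes a point from world to camera coordinates). Camera axes: x right, y up, looking along -z (the intrinsics and any distortion apply to the point x, -y, -z); pixel columns grow to the right and rows downward; lengths in mm; the calibration is good to about 2 mm. A picture is of the moment at which its call begins.
- env.job_done(): hands the job in; it is judged then, once.
Trained networks look in the newest picture that a camera, given by its name, has taken for a name from the list of things; names that differ only in an ending like _2 or _b are one class to them, and where a whole thing is asked for, a point or a joint stands for the part that bears it (a point fixed in the world has none). Each returns a list of dicts, best first, with "score" (0 to 1); they miss things now and then, are a little off and sometimes report something else, mostly with a low value. They report only what shows in the picture. A call takes as long as a camera call. They do not tell look-alikes from the thing itself.
- env.recognise(camera, thing): "location" ([column, row] in pixels, amid what is visible of it).
The state is a dict: "t": time; "joints": joint angles; "qvel": joint speeds; "tau": joint torques, N m; "eef_pos": TCP position; "tcp_rot": TCP orientation; "ft_force": force on the tool from outside, world axes, zero at the start; "moment": the same for the moment, N m; "opening": opening from 0.0 (shut) to 1.0 (fully open); "grip_force": force on a finger pad.
Only numpy, scipy, OpenCV 4.12 (cv2) and the standard library are available. Lean on these libraries where they do the work, as an engineer would, in place of code of your own. Each camera call takes 0.05 s, during which the arm holds its last target. There are 200 camera calls.

## Working session

There is one attempt and no reset: what is moved stays moved. The work goes in short steps, Python scripts to look and compute and a tool call to move; the robot and the scene stay as the last step left them, time stands still between calls to the robot, and variables do not carry over. Pictures are saved under pics/ and viewed, at most 10 in all, crops included, and the job is handed in when it is done.

Besides the shell and the picture viewer there is one more tool, called after ">>>" in YAML: its name, and indented under it one key for each argument. jog_arm: Moves the arm, as the interface text tells. Its arguments: {"type":"object","properties":{"motion":{"type":"array"}},"required":["motion"]}

```bash
mkdir -p pics; ls
cat > h.py <<'E'
import numpy as np, cv2
from cell import env
def cam(name):
    d=env.read_camera(name); return d
def world(d,uv=None):
    K=np.array(d["camera_matrix"]);z=d["z_map"];h,w=z.shape
    u,v=np.meshgrid(np.arange(w),np.arange(h))
    P=np.stack([(u-K[0,2])/K[0,0]*z,-(v-K[1,2])/K[1,1]*z,-z,np.ones_like(z)],-1)
    W=P@np.linalg.inv(np.array(d["world_to_cam"])).T
    W=W[...,:3]; W[z==0]=np.nan
    return W
def save(img,n): cv2.imwrite(f"pics/{n}.png",img[...,::-1])
E
python3 - <<'E'
from h import *
a=cam("top")
W=world(a)
for t in ["panel","frame","lip","small_panel"]:
    for r in env.recognise("top",t)[:4]:
        c,rw=map(int,r["location"]); print(t,round(r["score"],2),c,rw,W[rw,c].round())
b=cam("scene")
save(np.hstack([a["color"],b["color"]])[:, :],"both0")
im=cv2.resize(np.hstack([a["color"],b["color"]]),(800,300)); save(im,"both")
save(a["color"],"top")
np.savez("top0.npz",W=W,c=a["color"])
E
```

```text
pics
panel 0.88 192 174 [500. 312.  28.]
panel 0.84 116 214 [395. 523.  29.]
panel 0.84 248 107 [683. 151.  31.]
panel 0.79 125 120 [658. 497.  23.]
frame 0.89 376 152 [ 549. -211.    8.]
frame 0.71 193 173 [502. 309.  29.]
lip 0.69 371 154 [ 544. -196.    8.]
small_panel 0.68 264 184 [466. 113.  32.]
```

View pics/top.png

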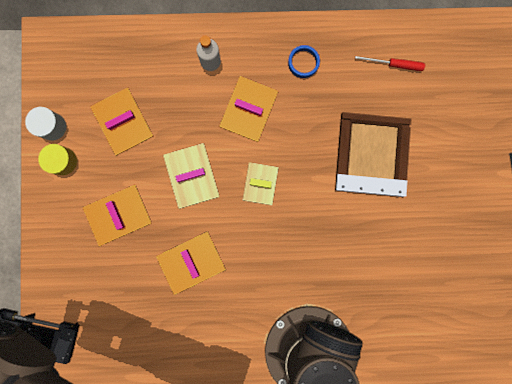

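The real panel is the light plywood with the pink batten at (190,175). The look-alikes are orange, at (120,120), (248,107), (115,215) and (190,263). The small panel with the lime batten is at (261,184). The frame is at (374,155), with its lip on the robot's side at row 186.

Run:
```python
from h import *
d=np.load("top0.npz");W=d["W"];c=d["c"]
hsv=cv2.cvtColor(c,cv2.COLOR_RGB2HSV).astype(int)
def rep(n,m,lo,hi,box):
    k=np.zeros(m.shape,bool);k[box[1]:box[3],box[0]:box[2]]=True
    m=m&k&(W[...,2]>lo)&(W[...,2]<hi)
    p=W[m]; r=cv2.minAreaRect(p[:,:2].astype(np.float32))
    print(n,m.sum(),"mean",p.mean(0).round(1),"medz",np.median(p[:,2]).round(1),"rect",np.round(r[0],1),np.round(r[1],1),round(r[2],1))
H,S,V=hsv[...,0],hsv[...,1],hsv[...,2]
pk=(H>140)&(H<172)&(S>120)
rep("batten",pk,22,45,(160,140,222,212))
for q in [(178,160),(180,195),(205,190),(262,170),(374,155),(372,187),(406,140),(375,118),(345,140),(261,184),(300,220)]: print(q,c[q[1],q[0]],hsv[q[1],q[0]],W[q[1],q[0]].round(1))
rep("panel",(S<110)&(V>150)|pk,-5,60,(155,135,225,215))
rep("small",(S<130)&(V>150),-5,60,(235,155,285,212))
rep("floor",(V>140),2,14,(345,118,406,180))
rep("lip",(S<60)&(V>150),15,40,(330,165,415,205))
rep("frame",V>=0,17,40,(325,105,420,205))
s=env.state(); print(s["eef_pos"],s["tcp_rot"])
w=cam("wrist");print(np.linalg.inv(w["world_to_cam"]).round(3), w["camera_matrix"])
cr=cv2.resize(c[135:215,155:290],(675,400),interpolation=cv2.INTER_CUBIC);save(cr,"crop")
```

```text
batten 178 mean [497.5 316.6  30.7] medz 30.6 rect [497.8 317.1] [16.8 79.1] 14.6
(178, 160) [217 211 143] [ 28  87 217] [5.434e+02 3.542e+02 4.000e-01]
(180, 195) [219 195 134] [ 22  99 219] [443.3 349.6   5.7]
(205, 190) [217 219 148] [ 31  83 219] [455.4 279.2   3.1]
(262, 170) [215 213 145] [ 29  83 215] [507.7 116.    2.8]
(374, 155) [204 154 100] [ 16 130 204] [ 540.7 -204.    10. ]
(372, 187) [216 223 228] [103  13 228] [ 448.7 -189.1   26.9]
(406, 140) [88 54 37] [ 10 148  88] [ 579.4 -293.7   20.9]
(375, 118) [92 57 38] [ 11 150  92] [ 644.  -207.5   24.4]
(345, 140) [89 52 31] [ 11 166  89] [ 584.2 -120.5   21.1]
(261, 184) [221 226  90] [ 31 153 226] [465.8 120.9  32.3]
(300, 220) [178 115  72] [ 12 152 178] [362.4  12.1  -3.2]
panel 2340 mean [498.3 318.    7.1] medz 5.2 rect [498.6 318.8] [162.3 122. ] 15.1
small 1024 mean [469.8 122.7   5.3] medz 4.9 rect [469.7 122.9] [ 86.8 110.9] 78.7
floor 2310 mean [ 553.5 -201.4    7.8] medz 7.7 rect [ 554.1 -200.7] [132.7 149.4] 83.2
lip 1111 mean [ 455.5 -188.3   26.3] medz 26.3 rect [ 455.4 -189.3] [197.3  45. ] 82.9
frame 2830 mean [ 530.9 -198.8   24.4] medz 24.5 rect [ 543.9 -200.2] [198.1 223.6] 83.0
[150.83482515 606.49808478 292.06161276] [-3.14129582e+00 -2.33404710e-05  2.89780128e+00]
[[ 2.42000e-01 -9.43000e-01 -2.28000e-01  8.63240e+01]
 [ 9.70000e-01  2.35000e-01  5.80000e-02  6.23233e+02]
 [-1.00000e-03 -2.35000e-01  9.72000e-01  3.85467e+02]
 [ 0.00000e+00  0.00000e+00  0.00000e+00  1.00000e+00]] [[335.31560923   0.         254.65099488]
 [  0.         335.31560923 194.21428079]
 [  0.           0.           1.        ]]
```

View pics/crop.png

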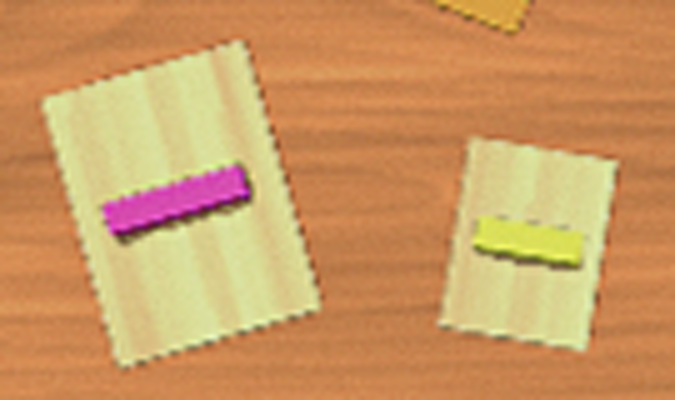

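Only the light panel at crop (175,200) has a pink batten, so the choice holds. Every height and size checks out: batten top at 30.7 mm, panel 162x122, frame 224x198, floor at 7.7 mm. Panel centre is (498,317.5) with yaw 15°. Frame centre is (544,-200) with yaw -7°.

```bash
cat >> h.py <<'E'
from scipy.spatial.transform import Rotation as Rn, Slerp
def pose():
    s=env.state(); return np.array(s["eef_pos"]),Rn.from_euler("xyz",s["tcp_rot"])
def plan(p,R,wps,hand):
    """wps: list of (pos, Rotation, nrows); prints rows; returns last pose"""
    for (q,Q,n) in wps:
        p0,R0=p,R; sl=Slerp([0,1],Rn.concatenate([R0,Q]))
        for i in range(1,n+1):
            t=p0+(np.array(q)-p0)*i/n; T=sl(i/n)
            s=R.inv().apply(t-p).round(1); w=np.degrees((R.inv()*T).as_rotvec()).round(1)
            print([*map(float,w),*map(float,s),hand],",",sep="")
            p=p+R.apply(s); R=R*Rn.from_rotvec(np.radians(w))
        print("->",p.round(1),np.degrees(R.as_euler("xyz")).round(1))
    return p,R
def down(yaw,tilt=0): # tool down, yaw deg, then turn about tool x
    return Rn.from_euler("xyz",[180,0,yaw],degrees=True)*Rn.from_rotvec([np.radians(tilt),0,0])
E
python3 - <<'E'
from h import *
p,R=pose()
plan(p,R,[([498,317.5,250],down(105),10)],95)
E
```

```text
[-0.0, 0.0, 6.1, -40.7, -19.7, 4.2, 95],
[-0.0, 0.0, 6.1, -42.5, -15.2, 4.2, 95],
[-0.0, 0.0, 6.1, -43.9, -10.6, 4.2, 95],
[-0.0, 0.0, 6.1, -44.8, -5.9, 4.3, 95],
[-0.0, 0.0, 6.1, -45.1, -1.1, 4.2, 95],
[-0.0, 0.0, 6.1, -45.1, 3.7, 4.2, 95],
[-0.0, 0.0, 6.1, -44.3, 8.4, 4.2, 95],
[-0.0, 0.0, 6.1, -43.2, 13.1, 4.2, 95],
[-0.0, 0.0, 6.1, -41.6, 17.7, 4.2, 95],
[-0.0, 0.0, 6.1, -39.5, 22.0, 4.3, 95],
-> [498.  317.5 250. ] [-180.    0.  105.]
```

>>> jog_arm:
  motion:
    - [0,0,6.1,-40.7,-19.7,4.2,95]
    - [0,0,6.1,-42.5,-15.2,4.2,95]
    - [0,0,6.1,-43.9,-10.6,4.2,95]
    - [0,0,6.1,-44.8,-5.9,4.3,95]
    - [0,0,6.1,-45.1,-1.1,4.2,95]
    - [0,0,6.1,-45.1,3.7,4.2,95]
    - [0,0,6.1,-44.3,8.4,4.2,95]
    - [0,0,6.1,-43.2,13.1,4.2,95]
    - [0,0,6.1,-41.6,17.7,4.2,95]
    - [0,0,6.1,-39.5,22,4.3,95]

```text
t: 1.6
eef_pos: [499.1, 316.5, 250.0]
tcp_rot: [3.141, -0.0, 1.83]
ft_force: [0.9, 0.0, -0.1]
opening: 1.005
grip_force: 0.0
```

Run:
```python
from h import *
d=cam("wrist");W=world(d);c=d["color"];save(c,"wrist1")
hsv=cv2.cvtColor(c,cv2.COLOR_RGB2HSV).astype(int);H,S,V=hsv[...,0],hsv[...,1],hsv[...,2]
m=(H>140)&(H<172)&(S>100)&(W[...,2]>26)&(W[...,2]<40)
p=W[m];r=cv2.minAreaRect(p[:,:2].astype(np.float32));print(m.sum(),p.mean(0),r)
p,R=pose();print(p,np.degrees(R.as_euler("xyz")))
```

```text
3775 [519.24636872 397.88783876  31.68126813] ((491.140380859375, 358.9827880859375), (455.01910400390625, 158.71461486816406), 25.587629318237305)
[502.47036694 313.71670256 249.40074602] [1.79938792e+02 4.81271141e-02 1.04406618e+02]
```

View pics/wrist1.png

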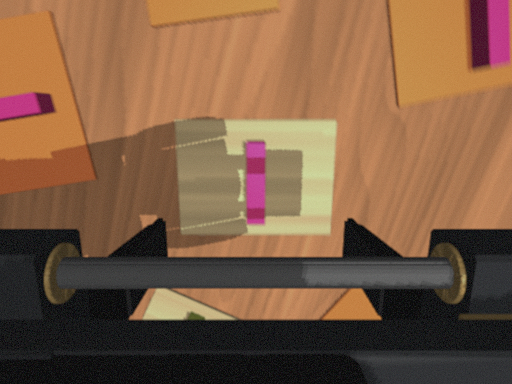

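The panel is centred at (256,178), with its batten at (256,182) upright in view and lined up between the fingers.

Run:
```python
from h import *
d=cam("wrist");W=world(d);c=d["color"]
hsv=cv2.cvtColor(c,cv2.COLOR_RGB2HSV).astype(int);H,S,V=hsv[...,0],hsv[...,1],hsv[...,2]
k=np.zeros(H.shape,bool);k[100:240,220:300]=True
m=(H>140)&(H<172)&(S>100)&(W[...,2]>28)&(W[...,2]<36)&k
q=W[m];r=cv2.minAreaRect(q[:,:2].astype(np.float32));print(m.sum(),q.mean(0),r)
p,R=pose();print(p,np.degrees(R.as_euler("xyz")))
print("offset in tool",R.inv().apply(np.array([*r[0],30])-p))
```

```text
1464 [497.05808388 320.30447121  31.98978747] ((497.1875915527344, 318.67193603515625), (17.0472354888916, 78.05508422851562), 14.580586433410645)
[500.62562255 315.12534931 249.46572513] [1.79991173e+02 2.16248752e-02 1.04688218e+02]
offset in tool [  4.38525937  -2.46021862 219.46370923]
```

>>> jog_arm:
  motion:
    - [0,0,0,1,-0.5,40,60]
    - [0,0,0,0,0,40,60]
    - [0,0,0,0,0,40,60]
    - [0,0,0,0,0,25,60]
    - [0,0,0,0,0,13,60]
    - [0,0,0,0,0,5,60]
    - [0,0,0,0,0,0,60]
    - [0,0,0,0,0,0,60]

```text
t: 2.7
eef_pos: [497.6, 318.6, 88.0]
tcp_rot: [3.14, -0.0, 1.833]
ft_force: [-0.4, -0.5, 0.4]
opening: 0.633
grip_force: 0.0
```

>>> jog_arm:
  motion:
    - [0,0,0,0,0,0,10]
    - [0,0,0,0,0,0,10]
    - [0,0,0,0,0,0,10]
    - [0,0,0,0,0,0,10]
    - [0,0,0,0,0,0,10]
    - [0,0,0,0,0,0,10]

```text
t: 3.45
eef_pos: [497.3, 318.4, 87.0]
tcp_rot: [3.142, -0.0, 1.833]
ft_force: [0.1, -0.1, -0.1]
opening: 0.187
grip_force: 30.0
```

```bash
cat >> h.py <<'E'
F=np.array([543.9,-200.2,0]); FR=Rn.from_euler("z",-7,degrees=True)
def tcp(xe,ze,th,y=0,h=87):
    t=np.radians(th);c,s=np.cos(t),np.sin(t)
    return F+FR.apply([xe+80*c-h*s,y,ze+80*s+h*c]), down(83,-th)
E
python3 - <<'E'
from h import *
p,R=np.array([497.3,318.5,87]),down(105)
a,A=tcp(-50,90,12)
p,R=plan(p,R,[([497.3,318.5,200],R,4),(a,A,14)],10)
print(R.apply([0,1,0]),"tool y; z>0 wanted")
p,R=plan(p,R,[(*tcp(-50,12,12),4)],10)
p,R=plan(p,R,[(*tcp(-79,12,12),5)],10)
p,R=plan(p,R,[(*tcp(-79,10.5,8),4),(*tcp(-79.5,9.5,4),4),(*tcp(-80,8.7,0),4)],10)
E
```

```text
[0.0, 0.0, 0.0, 0.0, 0.0, -28.2, 10],
[0.0, 0.0, 0.0, 0.0, 0.0, -28.3, 10],
[0.0, 0.0, 0.0, 0.0, 0.0, -28.2, 10],
[0.0, 0.0, 0.0, 0.0, 0.0, -28.3, 10],
-> [497.3 318.5 200. ] [-180.    0.  105.]
[-0.8, -0.2, 1.6, -36.9, -5.7, 0.6, 10],
[-0.9, -0.1, 1.5, -37.1, -4.7, 0.6, 10],
[-0.8, -0.2, 1.6, -37.2, -3.7, 0.7, 10],
[-0.9, -0.2, 1.6, -37.2, -2.7, 0.7, 10],
[-0.8, -0.1, 1.5, -37.3, -1.6, 0.8, 10],
[-0.9, -0.2, 1.6, -37.4, -0.7, 0.9, 10],
[-0.8, -0.1, 1.6, -37.3, 0.3, 1.0, 10],
[-0.9, -0.2, 1.5, -37.4, 1.4, 1.1, 10],
[-0.8, -0.2, 1.6, -37.2, 2.3, 1.2, 10],
[-0.9, -0.1, 1.6, -37.2, 3.3, 1.5, 10],
[-0.8, -0.2, 1.5, -37.1, 4.4, 1.5, 10],
[-0.9, -0.2, 1.6, -36.9, 5.3, 1.7, 10],
[-0.8, -0.1, 1.6, -36.8, 6.3, 2.0, 10],
[-0.9, -0.2, 1.5, -36.6, 7.3, 2.1, 10],
-> [ 554.  -201.5  191.7] [168.   0.  83.]
[ 0.970728   -0.11886524  0.20870603] tool y; z>0 wanted
[0.0, -0.0, 0.0, 0.0, -4.1, 19.1, 10],
[0.0, -0.0, 0.0, 0.0, -4.0, 19.0, 10],
[0.0, -0.0, 0.0, 0.0, -4.1, 19.1, 10],
[0.0, -0.0, 0.0, 0.0, -4.1, 19.1, 10],
-> [ 554.  -201.5  113.7] [168.   0.  83.]
[0.0, -0.0, 0.0, 0.0, -5.7, -1.2, 10],
[0.0, -0.0, 0.0, 0.0, -5.6, -1.2, 10],
[0.0, -0.0, 0.0, 0.0, -5.7, -1.3, 10],
[0.0, -0.0, 0.0, 0.0, -5.7, -1.2, 10],
[0.0, -0.0, 0.0, 0.0, -5.6, -1.2, 10],
-> [ 525.2 -197.9  113.7] [168.   0.  83.]
[1.0, -0.0, 0.0, 0.0, 1.4, 1.8, 10],
[1.0, -0.0, 0.0, 0.0, 1.4, 1.8, 10],
[1.0, -0.0, 0.0, 0.0, 1.4, 1.8, 10],
[1.0, -0.0, 0.0, 0.0, 1.5, 1.7, 10],
-> [ 532.1 -198.8  107.8] [172.   0.  83.]
[1.0, 0.0, 0.0, 0.0, 1.3, 1.7, 10],
[1.0, 0.0, 0.0, 0.0, 1.4, 1.6, 10],
[1.0, 0.0, 0.0, 0.0, 1.3, 1.7, 10],
[1.0, 0.0, 0.0, 0.0, 1.4, 1.6, 10],
-> [ 538.1 -199.5  101.9] [176.   0.  83.]
[1.0, 0.0, 0.0, 0.0, 1.3, 1.6, 10],
[1.0, 0.0, 0.0, 0.0, 1.4, 1.7, 10],
[1.0, 0.0, 0.0, 0.0, 1.4, 1.6, 10],
[1.0, 0.0, 0.0, 0.0, 1.4, 1.5, 10],
-> [ 543.9 -200.2   95.7] [180.   0.  83.]
```

>>> jog_arm:
  motion:
    - [0,0,0,0,0,-15,10]
    - [0,0,0,0,0,-28,10]
    - [0,0,0,0,0,-40,10]
    - [0,0,0,0,0,-30,10]
    - [-0.8,-0.2,1.6,-36.9,-5.7,0.6,10]
    - [-0.9,-0.1,1.5,-37.1,-4.7,0.6,10]
    - [-0.8,-0.2,1.6,-37.2,-3.7,0.7,10]
    - [-0.9,-0.2,1.6,-37.2,-2.7,0.7,10]
    - [-0.8,-0.1,1.5,-37.3,-1.6,0.8,10]
    - [-0.9,-0.2,1.6,-37.4,-0.7,0.9,10]

```text
t: 4.7
eef_pos: [521.8, 94.4, 197.5]
tcp_rot: [3.05, 0.01, 1.668]
ft_force: [0.2, 0.1, -0.6]
opening: 0.188
grip_force: 30.0
```

>>> jog_arm:
  motion:
    - [-0.8,-0.1,1.6,-37.3,0.3,1,10]
    - [-0.9,-0.2,1.5,-37.4,1.4,1.1,10]
    - [-0.8,-0.2,1.6,-37.2,2.3,1.2,10]
    - [-0.9,-0.1,1.6,-37.2,3.3,1.5,10]
    - [-0.8,-0.2,1.5,-37.1,4.4,1.5,10]
    - [-0.9,-0.2,1.6,-36.9,5.3,1.7,10]
    - [-0.8,-0.1,1.6,-36.8,6.3,2,10]
    - [-0.9,-0.2,1.5,-36.6,7.3,2.1,10]
    - [0,0,0,0,0,0,10]
    - [0,0,0,0,0,0,10]

```text
t: 5.95
eef_pos: [554.0, -201.0, 192.2]
tcp_rot: [2.932, -0.0, 1.45]
ft_force: [-0.2, 0.4, -1.1]
opening: 0.186
grip_force: 30.0
```

>>> jog_arm:
  motion:
    - [0,0,0,0,0,0,10]
    - [0,0,0,0,0,0,10]

```text
t: 6.2
eef_pos: [554.3, -200.7, 191.9]
tcp_rot: [2.931, -0.0, 1.451]
ft_force: [0.2, -0.7, -1.3]
opening: 0.189
grip_force: 30.0
```

Run:
```python
from h import *
d=cam("top");W=world(d);c=d["color"]
b=cam("scene");w=cam("wrist")
im=np.hstack([cv2.resize(c[80:230,300:450],(400,400)),cv2.resize(w["color"],(400,400))]);save(im,"pre")
WW=world(w);np.savez("w2.npz",W=WW,c=w["color"],T=c)
s=env.state();p,R=pose();print(p,np.degrees(R.as_euler("xyz")),s["ft_force"],s["grip_force"],s["opening"])
# lip/frame from top again
hsv=cv2.cvtColor(c,cv2.COLOR_RGB2HSV).astype(int);S,V=hsv[...,1],hsv[...,2]
# panel points: held, plane in tool axes
hw=cv2.cvtColor(w["color"],cv2.COLOR_RGB2HSV).astype(int)
m=(hw[...,1]<125)&(hw[...,2]>60)&(hw[...,0]>18)&(hw[...,0]<40)&np.isfinite(WW[...,2])
q=R.inv().apply(WW[m]-p);k=(q[:,2]>60)&(q[:,2]<105)&(abs(q[:,1])<95)&(abs(q[:,0])<90);q=q[k]
print(len(q),np.percentile(q,[1,50,99],axis=0).round(1))
if len(q)>50:
    A=np.c_[q[:,:2],np.ones(len(q))];print("plane z=ax+by+c",np.linalg.lstsq(A,q[:,2],rcond=None)[0])
```

```text
[ 554.31448191 -201.11755829  191.78835125] [ 1.67952341e+02 -3.51333794e-03  8.30830382e+01] [ 0.14068691  0.23352815 -0.30409888] 29.99990075826645 0.18921217946138358
28522 [[ -4.3 -79.   79.4]
 [ 35.    0.1  80.9]
 [ 59.5  77.5  82.3]]
plane z=ax+by+c [1.17365547e-03 4.21572899e-04 8.08119013e+01]
```

View pics/pre.png

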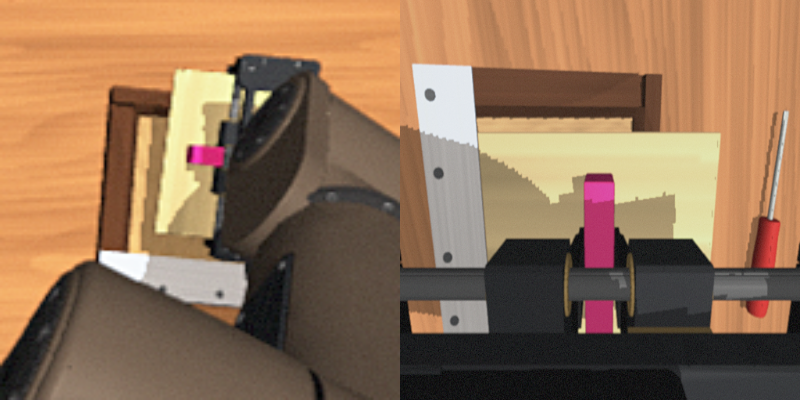

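The panel is held square in the grip, with its plane parallel to the tool and its edges at ±79 mm. The left view shows it over the frame. The wrist view (right) shows the lip at x 415-485 and the +y rail at y≈90. I'll check the frame pose from this view.

Run:
```python
from h import *
d=np.load("w2.npz");W=d["W"];c=d["c"]
hsv=cv2.cvtColor(c,cv2.COLOR_RGB2HSV).astype(int);H,S,V=hsv[...,0],hsv[...,1],hsv[...,2]
L=FR.inv().apply((W-F).reshape(-1,3)).reshape(W.shape)
z=L[...,2]
m=(S<60)&(V>90)&(z>20)&(z<33)&(L[...,0]<-50)&(L[...,0]>-125)
q=L[m];print("lip",m.sum(),"med z",np.median(q[:,2]))
for y0 in range(-100,100,20):
    t=q[(q[:,1]>=y0)&(q[:,1]<y0+20)]
    if len(t)>50: print(y0+10,np.percentile(t[:,0],[1,99]).round(1))
print("lip y max",np.percentile(q[:,1],99.7))
r=(V<120)&(z>20)&(z<30)&(L[...,1]>60)&(L[...,1]<110)&(L[...,0]>-60)&(L[...,0]<118)
t=L[r];print("rail y",np.percentile(t[:,1],[1,99]),"x max",np.percentile(t[:,0],99.5),np.median(t[:,2]))
```

```text
lip 15378 med z 27.49605515027697
-90 [-111.6  -71.4]
-70 [-111.9  -71.5]
-30 [-111.8  -67.5]
-10 [-111.9  -67.4]
10 [-111.8  -67.4]
30 [-111.9  -67.4]
50 [-111.9  -67.4]
70 [-111.9  -67.4]
90 [-111.9  -67.3]
lip y max 98.57659716491884
rail y [63.04383941 98.16433884] x max 108.34004954820733 24.793060071689407
```

The frame pose agrees to about 1 mm. Next I lower the panel and slide it under the lip.

>>> jog_arm:
  motion:
    - [0,0,0,0,-4.1,19.1,10]
    - [0,0,0,0,-4.1,19.1,10]
    - [0,0,0,0,-4.1,19.1,10]
    - [0,0,0,0,-2,9.5,10]
    - [0,0,0,0,-2,9.5,10]
    - [0,0,0,0,0,0,10]
    - [0,0,0,0,0,0,10]
    - [0,0,0,0,0,0,10]

```text
t: 7.35
eef_pos: [554.4, -201.6, 114.2]
tcp_rot: [2.931, 0.0, 1.449]
ft_force: [-1.3, 0.5, -0.2]
opening: 0.186
grip_force: 30.0
```

>>> jog_arm:
  motion:
    - [0,0,0,0,-5.7,-1.2,10]
    - [0,0,0,0,-5.7,-1.2,10]
    - [0,0,0,0,-5.7,-1.2,10]
    - [0,0,0,0,-5.7,-1.2,10]
    - [0,0,0,0,-5.7,-1.2,10]
    - [0,0,0,0,0,0,10]
    - [0,0,0,0,0,0,10]
    - [0,0,0,0,0,0,10]

```text
t: 8.35
eef_pos: [525.5, -198.0, 113.6]
tcp_rot: [2.931, 0.0, 1.45]
ft_force: [1.0, 0.4, -1.1]
opening: 0.189
grip_force: 30.0
```

Run:
```python
from h import *
w=cam("wrist");save(w["color"],"tuck")
p,R=pose();s=env.state()
print(p,np.degrees(R.as_euler("xyz")),s["ft_force"],s["grip_force"],s["opening"],s["t"])
o=p+R.apply([0,0,87]);P=R*Rn.from_euler("x",180,degrees=True) # panel axes: x=tool y..
lip=F+FR.apply([-66,0,24]);v=R.inv().apply(lip-o);print("lip in panel x,y,z",v[1],v[0],-v[2])
```

```text
[ 525.47133285 -197.98604256  113.576624  ] [ 1.67949080e+02 -2.22063539e-03  8.30550090e+01] [-0.36496205 -0.73974766 -0.47673478] 29.99980866909027 0.18985608278195573 8.4
lip in panel x,y,z -65.09526940070567 0.09050833595133714 9.301741848974197
```

View pics/tuck.png

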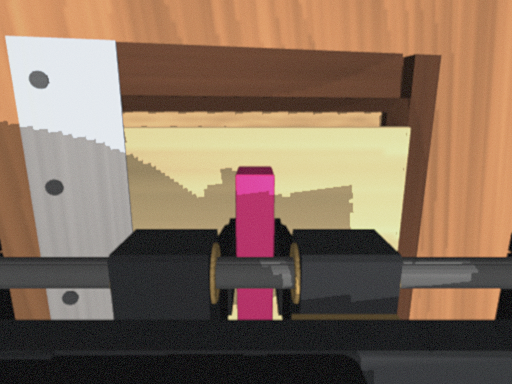

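The panel's left edge has disappeared under the lip (x≈125). Its right edge at (405,130) is still raised. Nothing is pressing on the tool, so I lower that edge about the tucked one.

>>> jog_arm:
  motion:
    - [1,0,0,0,1.4,1.8,10]
    - [1,0,0,0,1.4,1.8,10]
    - [1,0,0,0,1.4,1.8,10]
    - [1,0,0,0,1.5,1.7,10]
    - [1,0,0,0,1.3,1.7,10]
    - [1,0,0,0,1.4,1.6,10]
    - [1,0,0,0,1.3,1.7,10]
    - [1,0,0,0,1.4,1.6,10]
    - [0,0,0,0,0,0,10]

```text
t: 9.52
eef_pos: [538.5, -199.6, 101.6]
tcp_rot: [3.071, -0.0, 1.45]
ft_force: [0.3, 0.1, -0.7]
opening: 0.189
grip_force: 30.0
```

>>> jog_arm:
  motion:
    - [1,0,0,0,1.3,1.6,10]
    - [1,0,0,0,1.4,1.7,10]
    - [1,0,0,0,1.4,1.6,10]
    - [1,0,0,0,1.4,1.5,10]
    - [0,0,0,0,0,0,10]
    - [0,0,0,0,0,0,10]
    - [0,0,0,0,0,0,10]

```text
t: 10.4
eef_pos: [543.9, -200.2, 95.6]
tcp_rot: [3.141, -0.0, 1.449]
ft_force: [0.1, -0.1, -0.4]
opening: 0.19
grip_force: 30.0
```

>>> jog_arm:
  motion:
    - [0,0,0,0,0,0.4,10]
    - [0,0,0,0,0,0,40]
    - [0,0,0,0,0,0,40]
    - [0,0,0,0,0,0,40]
    - [0,0,0,0,0,0,40]
    - [0,0,0,0,0,-10,40]
    - [0,0,0,0,0,-25,40]
    - [0,0,0,0,0,-40,40]
    - [0,0,0,0,0,-40,40]
    - [0,0,0,0,0,-30,40]

```text
t: 11.65
eef_pos: [543.9, -200.2, 242.7]
tcp_rot: [3.139, 0.001, 1.45]
ft_force: [0.7, -0.0, -0.3]
opening: 0.42
grip_force: 0.0
```

>>> jog_arm:
  motion:
    - [0,0,0,0,0,-20,40]
    - [0,0,0,0,0,0,40]
    - [0,0,0,0,0,0,40]
    - [0,0,0,0,0,0,40]

```text
t: 12.15
eef_pos: [543.6, -200.2, 259.2]
tcp_rot: [-3.141, -0.001, 1.449]
ft_force: [-0.5, -1.0, 0.7]
opening: 0.417
grip_force: 0.0
```

Run:
```python
from h import *
w=cam("wrist");c=w["color"];save(c,"final");W=world(w);p,R=pose();print(p)
hsv=cv2.cvtColor(c,cv2.COLOR_RGB2HSV).astype(int);H,S,V=hsv[...,0],hsv[...,1],hsv[...,2]
L=FR.inv().apply((W-F).reshape(-1,3)).reshape(W.shape);z=L[...,2]
k=(abs(L[...,0])<90)&(abs(L[...,1])<70)
m=k&(H>140)&(H<172)&(S>100)&(z>33)&(z<45)
print("batten",m.sum(),cv2.minAreaRect(L[m][:,:2].astype(np.float32)),np.median(z[m]))
m=k&(H>20)&(H<40)&(z>5)&(z<30);q=L[m]
print("panel",m.sum(),np.percentile(q,[1,50,99],axis=0).round(1),np.linalg.lstsq(np.c_[q[:,:2],np.ones(len(q))],q[:,2],rcond=None)[0])
```

```text
[ 543.70774055 -200.1803824   259.28984773]
batten 1410 ((-0.9324350357055664, -0.02278900146484375), (16.883380889892578, 78.97249603271484), 0.22961506247520447) 40.02260283995329
panel 9005 [[-80.1 -58.6   8.9]
 [ 25.5  25.3  14. ]
 [ 78.6  59.7  27.8]] [-1.88363784e-02 -1.15573850e-02  1.47778180e+01]
```

View pics/final.png

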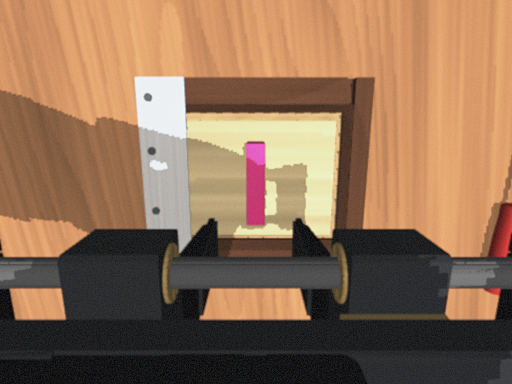

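The panel lies flat in the recess. Its batten, at (256,183), is within 1 mm of the recess centre and 0.2° of square. Its surface heights are right, and the gripper is clear.

```bash
python3 -c "
from cell import env
print(env.job_done())"
```

```text
the job is handed in; nothing more can be done
None
```

The plywood panel with the pink batten is tucked under the lip and lying flat in the frame's recess, about 1 mm off centre; I let go and handed the job in at about 12 s, but the hand-in gave no verdict.

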